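Spray the relay contacts and close the tub

TASK

Clean the relay: lay the aluminium relay with the brass contacts flat in the open steel tub, contacts up, then, with the tub still open, press the white spray cap of the clamped can all the way down for about half a second and let it spring back up. Do not lean hard on the can. Finally shut the tub's blue lid fully, leaving the other parts on the bench where they are.

Things in the scene. Friction and masses are not known exactly. Their poses are not given: they have to be found in the camera images.
- relay: Plug-in relay: black base 120 x 40 x 12 mm, on it an aluminium body 104 x 34 mm reaching up to 34 mm, topped by six brass contact strips and a red mark near +x (37 mm overall). About 0.25 kg. Origin: centre of the underside; x along its 120 mm length, z up. It lies flat, contacts up, loose on the bench, long side roughly along world x; may be taken from above by the 34 mm wide body.
- tub: Open steel tub, fixed to the bench: 170 (x) x 125 (y) x 60 (z) mm outside, walls and floor 5 mm, inside 160 x 115 mm, so the relay only fits with its length roughly along the tub's x. Origin: centre of the underside, on the bench; z up. Its lid is hinged on the far (+x) rim.
- tub_lid (a joint): Angle of the tub's blue lid (170 x 125 x 8 mm), rad: 0 = shut flat on the rim, grows as it opens upward; starts standing open at about 1.5 to 1.7. The stiff hinge holds the lid wherever it is left; a push of about 2 N at its free edge moves it. A black knob, 28 mm across and 43 mm tall, stands on the lid's outer face on its centre line, 30 mm from the free edge.
- tub_lid_hinge (a point): Lid hinge: on the lid's inner face, middle of the hinge line, 60 mm above the bench and 85 mm to +x of the tub's centre. The point turns with the lid: from it the lid reaches 170 mm along its own -x, the lid's outer face is 8 mm along its own +z. The hinge line is its y, the tub's y.
- stand: Dark cast stand fixed to the bench that carries the clamp, the spray can and its cap. Base plate 120 (x) x 150 (y) x 12 mm, reaching from 65 mm to -y of the origin to 85 mm to +y. Origin on the bench, z up. The can leans 20 degrees towards the stand's -y, towards the tub; the cap's top is at most 0.27 m above the bench, about 50 mm to -y of the origin.
- clamp (a point): On the can's axis, at the top rim of the dark clamp band (76 mm across) that grips the can. Its z points up along the leaning can's axis. The can, yellow and red, 65 mm across, is clamped at a different height each time; this is not measured: the centre of the cap's flat top, at rest, is on this z axis somewhere between 85 and 132 mm from this point. Find it by touch.
- spray_cap (a joint): How far the white spray cap (38 mm across, 28 mm tall, flat top) is pressed along the can's axis, m: 0 at rest, 0.010 fully down. Sprung: it starts to give at about 2.7 N, and reaches the stop at 9 N. The can takes up to 35 N; a harder push damages it.
- terminal_strip: Bystander, loose, leave alone: brown terminal strip with two rows of steel screws, 120 x 34 x 28 mm. Origin: centre of the underside, on the bench.
- connector: Bystander, loose, leave alone: black multi-pole connector, 80 x 45 x 38 mm, with a steel spout 26 mm across at +x (108 mm overall along x, reaching 40 mm to -x and 68 mm to +x of the origin). Origin: centre of the underside, on the bench.
- capacitor_a: Bystander, loose, leave alone: bare aluminium capacitor can standing upright, 44 mm across, 90 mm tall. Origin: centre of the underside, on the bench.
- capacitor_b: Bystander, loose, leave alone: blue capacitor can standing upright, 50 mm across, 80 mm tall. Origin: centre of the underside, on the bench.
- screwdriver: Bystander, loose, leave alone: screwdriver with a red handle, 190 mm long, lying flat along its x axis. Origin: centre of the underside, on the bench.
- reel: Bystander, loose, leave alone: empty orange plastic reel standing on its flange, 90 mm across, 50 mm tall. Origin: centre of the underside, on the bench.
There are look-alikes about, which are no part of the job. Leave any purple look-alike of the relay alone.

How it is judged (in metres and radians):
On the way, in this order (a step that is already met when the one before it is completed fails the run):
1. the relay lies flat in the open tub, contacts up, let go (z of relay in the frame of tub between -0.005 and 0.015 m and horizontal distance between relay and tub below 0.06 m and angle between relay's own z axis and vertical below 0.15 rad and value of joint tub_lid above 1 rad and contact force between the fingers and relay below 0.1 N and linear speed of relay below 0.03 m/s), for 0.2 s.
2. the spray cap is held down, at least 8.5 of its 10 mm, with the relay in the open tub (z of relay in the frame of tub between -0.005 and 0.015 m and horizontal distance between relay and tub below 0.06 m and angle between relay's own z axis and vertical below 0.15 rad and value of joint spray_cap above 0.0085 m and value of joint tub_lid above 1 rad), for 0.25 s.
3. the cap has sprung back up, the tub still open (value of joint spray_cap below 0.0015 m and value of joint tub_lid above 1 rad), for 0.1 s.
At the end, for the whole second after the job is handed in: The lid is shut (within 0.04 rad), the relay lies flat on the tub's floor, contacts up and at rest, and the spray cap is up (within 1.5 mm of rest) (z of relay in the frame of tub between -0.005 and 0.015 m and horizontal distance between relay and tub below 0.06 m and angle between relay's own z axis and vertical below 0.15 rad and value of joint tub_lid below 0.04 rad and value of joint spray_cap below 0.0015 m and linear speed of relay below 0.02 m/s); the robot touches nothing.
It fails at once if the can, its cap or its stand is pushed with more than 35 N (contact force between stand and anything else above 35 N).
It fails at once if one of the six bystanders is moved by more than 30 mm (distance of any of terminal_strip, connector, capacitor_a, capacitor_b, screwdriver, reel from where it was at the start of the episode above 0.03 m).
It also fails if it takes over 72 s, if anything falls off the work surface, if the arm or the gripper's body presses on something with over 40 N, if the wrist force passes 120 N, or if a joint passes its speed limit or range.

ROBOT

A 6-joint arm with a two-finger parallel gripper is mounted at the origin on the work surface. World frame = base frame: x ahead of the robot, y to its left, z up, the work surface at z = 0. Lengths are in m, angles in degrees, forces in N, time in s.
With the tool pointing down it reaches from about 0.4 to 0.825 m from the base axis. Payload 7 kg.
Tool frame: the origin (TCP) lies midway between the tips of the shut fingers; the grasp point (between the pads) lies 19 mm behind it; z points along the fingers, y is the line along which they close (so a half turn about z gives the same grasp; the last joint's range is limited). The gripper opens to 88 mm and grips with 3 to 60 N. Pads are 19 mm wide; open, the fingers measure 130 mm over their backs; the gripper's body (78 mm by 193 mm) begins 47 mm behind the grasp point.
Start: joints at [-46.69, 20.546, 0.682, 0, -70.136, -16.507], TCP at [0.304, -0.602, 0.227] pointing down, gripper open.
Joint ranges: [-176.03, 176.03], [-82.01, 121.73], [-58.28, 71.71], [-173.87, 95.51], [-174.79, -0.11], [-173.66, 173.66]. Speed limits (degrees/s): [136.94, 136.94, 172.46, 180, 180, 180].

INTERFACE

Orientations are given as [roll, pitch, yaw] about the fixed x, y, z axes, in that order (R = Rz(yaw) Ry(pitch) Rx(roll)).
In Python, from plant import get_state, optics, order gives the robot as it stands. The module is installed in compiled form; this text tells all that it offers.
- The arm moves only by the tool send_rows, never from a script. Its argument "moves" is a list of rows, each an object with "slide": the shift along the tool's x, y, z as a fraction of full scale, a list of three; "turn": the turn about the tool's z as a fraction of full scale; "gripper": the opening, from 0 (shut) to 1 (fully open). A call has exactly 5 rows; each row is the pose to reach, as a shift and turn from the pose commanded when the call began, along the tool's axes at that moment; what a row does not reach only later rows make up. Full scale, the value 1, is 150 mm for a shift and 90 degrees for a turn. A row lasts 1/12 s, in which the tool goes at most 41.7 mm and 7.16 degrees, less where a joint would pass 70% of its speed; a pose out of reach is approached as far as the arm can. A call with a number of a shift or a turn outside -1 to 1 is refused whole. A call with a gripper value outside its range is refused whole. The fingers move at their own pace and stop on an object; "newtons" is the grip in N (left out, the last holds). Time passes only in rows, so rows that repeat a pose let the fingers close, or fill a call up. It gives the time, the measured TCP pose, the force, the opening and the grip force at its end, in the units of the state.
- get_state(): the state, without advancing time (a new reading comes with each control period).
- optics.capture(name): name is "scene" or "top" or "wrist"; returns a dict with "img" (400x640x3 uint8, red, green, blue), "intrinsics" (3x3 intrinsics, pixels), "origin" and "attitude" of the camera in the world. Camera axes: x right, y down, z forward; pixel columns grow to the right and rows downward; lengths in m; the calibration is good to about 2 mm. A picture is of the moment at which its call begins. There is no depth.
- order.close_job(): hands the job in; it is judged then, once.
Trained networks look in the newest picture that a camera, given by its name, has taken for a name from the list of things; names that differ only in an ending like _2 or _b are one class to them, and where a whole thing is asked for, a point or a joint stands for the part that bears it (a point fixed in the world has none). Each returns a list of dicts, best first, with "p" (0 to 1); they miss things now and then, are a little off and sometimes report something else, mostly with a low value. They report only what shows in the picture. A call takes as long as a camera call. They do not tell look-alikes from the thing itself.
- optics.look_for(camera, name): "location" ([x, y, z] in m, in world coordinates, good to about 4 mm: the middle of the surface that is visible of it).
The state is a dict: "time_s": time; "joints": joint angles; "qd": joint speeds; "joint_torque": joint torques, N m; "tcp_pos": TCP position; "eef_rot": TCP orientation; "contact_force": force on the tool from outside, world axes, zero at the start; "moment": the same for the moment, N m; "gripper_width": finger opening in m; "gripper_force": force on a finger pad.
Only numpy, scipy, OpenCV 4.12 (cv2) and the standard library are available. Lean on these libraries where they do the work, as an engineer would, in place of code of your own. Each camera call takes 0.05 s, during which the arm holds its last target. There are 200 camera calls.

## Working session

There is one attempt and no reset: what is moved stays moved. The work goes in short steps, Python scripts to look and compute and a tool call to move; the robot and the scene stay as the last step left them, time stands still between calls to the robot, and variables do not carry over. Pictures are saved under pics/ and viewed, at most 13 in all, crops included, and the job is handed in when it is done.

Besides the shell and the picture viewer there is one more tool, called after ">>>" by a JSON object that holds its "api" and its "payload". send_rows: Moves the arm, as the interface text tells. Shift numbers are shares of 150 mm and turn numbers shares of 90 degrees, none past 1 either way. Its arguments: {"type":"object","properties":{"moves":{"type":"array"},"newtons":{"type":"number"}},"required":["moves"]}

```bash
mkdir -p pics; cat > h.py <<'E'
import numpy as np, cv2
from plant import get_state, optics, order
def cap(name, fn=None):
    c=optics.capture(name)
    if fn: cv2.imwrite('pics/'+fn, cv2.cvtColor(c['img'],cv2.COLOR_RGB2BGR))
    return c
def proj(c,p):
    q=np.array(c['attitude']).T@(np.array(p)-c['origin']); q=np.array(c['intrinsics'])@q; return q[:2]/q[2]
def back(c,uv,z):
    d=np.array(c['attitude'])@np.linalg.inv(c['intrinsics'])@np.array([uv[0],uv[1],1.]); o=np.array(c['origin'])
    return o+d*(z-o[2])/d[2]
E
python3 - <<'E'
from h import *
for n in ('top','scene'):
    c=cap(n,n+'0.png')
    if n=='top': print(np.shape(c['attitude']), c['origin'])
    for k in 'relay tub tub_lid stand clamp spray_cap tub_lid_hinge terminal_strip connector capacitor_a screwdriver reel'.split():
        for d in optics.look_for(n,k):
            print(n,k,round(d['p'],2),np.round(d['location'],3),np.round(proj(c,d['location'])))
print(get_state())
E
```

```text
(3,) [ 0.45231431 -0.01107501  1.45140618]Traceback (most recent call last):
  File "<stdin>", line 7, in <module>
  File "h.py", line 8, in proj
    q=np.array(c['attitude']).T@(np.array(p)-c['origin']); q=np.array(c['intrinsics'])@q; return q[:2]/q[2]
                                                             ~~~~~~~~~~~~~~~~~~~~~~~~~^~
ValueError: matmul: Input operand 1 does not have enough dimensions (has 0, gufunc core with signature (n?,k),(k,m?)->(n?,m?) requires 1)
```

```bash
sed -i "s/    if fn:/    c['attitude']=Rotation.from_euler('xyz',c['attitude'],degrees=True).as_matrix()\n    if fn:/; 1a from scipy.spatial.transform import Rotation" h.py; sed -i '1s/^/from scipy.spatial.transform import Rotation\n/' h.py
python3 - <<'E'
from h import *
for n in ('top','scene'):
    c=cap(n,n+'0.png')
    for k in 'relay tub tub_lid stand clamp spray_cap tub_lid_hinge terminal_strip connector capacitor_a screwdriver reel'.split():
        for d in optics.look_for(n,k):
            print(n,k,round(d['p'],2),np.round(d['location'],3),np.round(proj(c,d['location'])))
print(get_state())
E
```

```text
top relay 0.85 [ 0.453 -0.203  0.032] [381. 217.]
top tub 0.85 [0.553 0.021 0.006] [316. 189.]
top tub 0.61 [ 0.745 -0.438  0.024] [448. 132.]
top tub_lid 0.74 [0.613 0.039 0.205] [308. 165.]
top stand 0.81 [0.492 0.303 0.01 ] [235. 208.]
top stand 0.25 [0.491 0.314 0.181] [219. 207.]
top clamp 0.76 [0.492 0.313 0.182] [219. 206.]
top clamp 0.6 [ 0.452 -0.204  0.036] [382. 218.]
top spray_cap 0.48 [0.482 0.277 0.235] [227. 209.]
top tub_lid_hinge 0.81 [0.615 0.036 0.208] [309. 164.]
top terminal_strip 0.85 [ 0.5   -0.299  0.016] [408. 204.]
top connector 0.75 [ 0.492 -0.403  0.028] [440. 206.]
top capacitor_a 0.58 [0.691 0.248 0.068] [247. 148.]
top capacitor_a 0.52 [ 0.707 -0.259  0.082] [399. 141.]
top capacitor_a 0.45 [0.613 0.041 0.206] [307. 165.]
top screwdriver 0.78 [ 0.744 -0.437  0.026] [448. 133.]
top reel 0.8 [ 0.643 -0.169  0.048] [371. 161.]
scene relay 0.86 [ 0.473 -0.205  0.035] [257. 215.]
scene relay 0.74 [ 0.349 -0.095  0.03 ] [291. 183.]
scene tub 0.78 [0.612 0.013 0.103] [335. 230.]
scene tub_lid 0.83 [0.617 0.034 0.163] [344. 216.]
scene tub_lid 0.3 [0.513 0.311 
[... 664 characters left out ...]
71. 261.]
{'time_s': 1.4, 'joints': array([-4.66909339e+01,  2.05488289e+01,  6.82959208e-01,  1.69826364e-03,
       -7.01356235e+01, -1.65064018e+01]), 'qd': array([-0.08577602,  0.11595977, -0.06201911, -0.03030717,  0.07916828,
       -0.0088931 ]), 'joint_torque': array([-2.70488337e-03, -5.82373023e+01,  2.93291187e+01,  7.00200588e+00,
        1.25731149e-02, -5.92271618e-06]), 'tcp_pos': array([ 0.30434088, -0.60249064,  0.22654632]), 'eef_rot': array([ 1.79999022e+02, -1.95560806e-03, -1.53196759e+02]), 'contact_force': array([ 0.58546593, -0.66225033,  0.63048856]), 'moment': array([ 0.04394913,  0.02830071, -0.03681098]), 'gripper_force': 0.0, 'gripper_width': 0.08746075588122616}
```

View pics/top0.png

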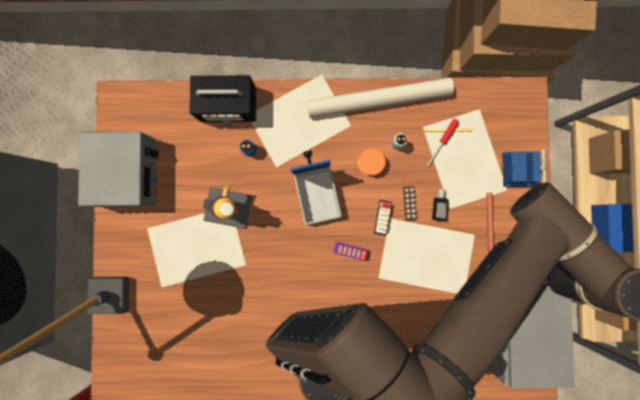

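View pics/scene0.png

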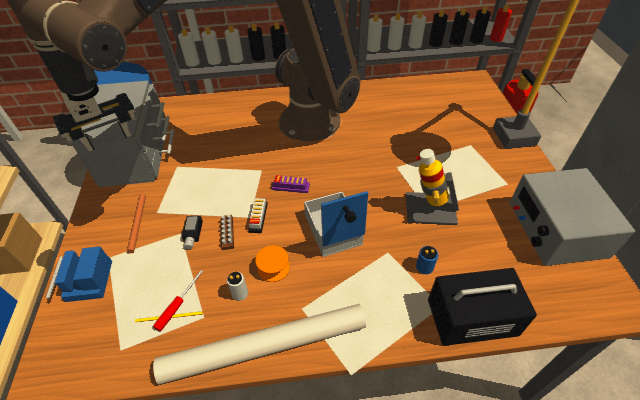

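```bash
python3 - <<'E'
from h import *
t=cv2.imread('pics/top0.png'); s=cv2.imread('pics/scene0.png')
a=cv2.resize(t[140:270,195:415],(792,468)[:2],interpolation=cv2.INTER_CUBIC)
cv2.imwrite('pics/topc.png',a)
b=np.hstack([cv2.resize(s[175:265,220:310],(400,400),interpolation=cv2.INTER_CUBIC),cv2.resize(s[145:255,295:405+0],(400,400),interpolation=cv2.INTER_CUBIC)])
cv2.imwrite('pics/scc.png',b)
c=cap('top'); c2=cap('scene')
print(c2['origin'])
for uv in [(383,217),(376,232),(390,203)]: print(back(c,uv,.037))
print(back(c2,(257,215),.037), back(c2,(426,156),.22))
E
```

```text
[ 1.28941381 -0.09240539  1.00459042]
[ 0.45454102 -0.20765471  0.037     ]
[ 0.40387623 -0.18313828  0.037     ]
[ 0.50195698 -0.23219411  0.037     ]
[ 0.47629459 -0.20623737  0.037     ] [0.481685   0.28199422 0.22      ]
```

View pics/topc.png

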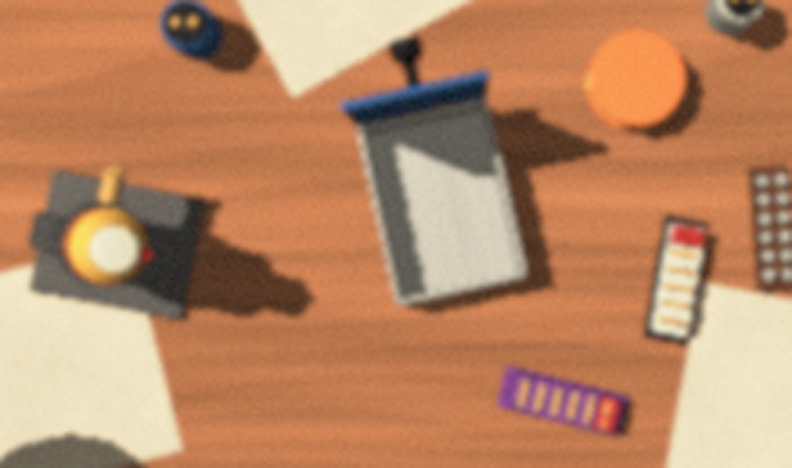

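View pics/scc.png

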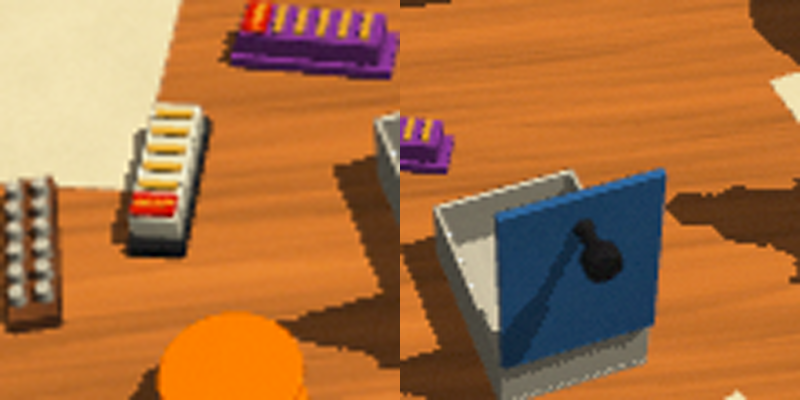

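```bash
cat >> h.py <<'E'
def crop(c,pts,z): return np.array([back(c,((u+.5)/3.6-.5+195,(v+.5)/3.6-.5+140),z) for u,v in pts])
E
python3 - <<'E'
from h import *
np.set_printoptions(precision=4,suppress=True)
c=cap('top')
r=crop(c,[(664,216),(710,222),(690,343),(646,337)],.012)
t=crop(c,[(360,125),(492,100),(526,274),(398,303)],.06)
s=crop(c,[(55,172),(205,200),(183,317),(33,290)],.012)
for n,q in (('relay',r),('tub',t),('stand',s)):
    d=q[0]+q[1]-q[2]-q[3]; e=q[0]+q[3]-q[1]-q[2]
    print(n,q[:,:2].tolist(),q.mean(0),'len',np.hypot(*d[:2])/2,np.hypot(*e[:2])/2,'yaw',np.degrees(np.arctan2(d[1],d[0])),np.degrees(np.arctan2(e[1],e[0]))-90)
w=cap('wrist'); s=get_state(); R=Rotation.from_euler('xyz',s['eef_rot'],degrees=True).as_matrix()
print('wristcam in tool',R.T@(w['origin']-s['tcp_pos']),R.T@w['attitude'],w['intrinsics'][0])
print(crop(c,[(112,248)],.25),crop(c,[(343,100),(488,73)],.23))
E
```

```text
relay [[0.5148249561653545, -0.1984581712861862], [0.5086532997834526, -0.24264228011189473], [0.3926662597471508, -0.22161395310911672], [0.3987703250621532, -0.17949972900514682]] [ 0.4537 -0.2106  0.012 ] len 0.11773092081412867 0.04358352787929594 yaw -9.777511510510953 -8.095867801815757
tub [[0.6002954740829296, 0.09032846939640683], [0.622633878987138, -0.03314656734572273], [0.4599148363999145, -0.06320681663717027], [0.43403675200974456, 0.05594950706459263]] [0.5292 0.0125 0.06  ] len 0.16761472312686812 0.12368792070239615 yaw 11.082614419096526 11.23957567368575
stand [[0.5625096641162681, 0.3884891478463668], [0.5341644913377472, 0.2436868634422818], [0.42176888631393267, 0.2649396670998075], [0.44893549567889035, 0.4092634555530935]] [0.4918 0.3266 0.012 ] len 0.11492238316329623 0.1472034679981002 yaw -10.535807398805579 -10.868444333476049
wristcam in tool [ 0.0667  0.0004 -0.1579] [[ 0.0005 -0.9695 -0.2451]
 [ 1.      0.0005  0.    ]
 [ 0.0001 -0.2451  0.9695]] [339.4982   0.     322.0321]
[[0.4827 0.2764 0.25  ]] [[ 0.6029  0.0918  0.23  ]
 [ 0.6241 -0.0274  0.23  ]]
```

>>> {"api": "send_rows", "payload": {"moves": [{"slide": [-1, 0.93, 0], "turn": 0.398, "gripper": 1}, {"slide": [-1, 0.93, 0], "turn": 0.398, "gripper": 1}, {"slide": [-1, 0.93, 0], "turn": 0.398, "gripper": 1}, {"slide": [-1, 0.93, 0], "turn": 0.398, "gripper": 1}, {"slide": [-1, 0.93, 0], "turn": 0.398, "gripper": 1}]}}

```text
time_s: 2.02
tcp_pos: [0.3733, -0.4154, 0.2267]
eef_rot: [-180.0, 0.0, 172.5]
contact_force: [0.4, 0.3, -0.2]
gripper_width: 0.0875
gripper_force: 0.0
```

>>> {"api": "send_rows", "payload": {"moves": [{"slide": [-0.15, 0.7, 0], "turn": 0, "gripper": 1}, {"slide": [-0.15, 0.7, 0], "turn": 0, "gripper": 1}, {"slide": [-0.15, 0.7, 0], "turn": 0, "gripper": 1}, {"slide": [-0.15, 0.7, 0], "turn": 0, "gripper": 1}, {"slide": [-0.15, 0.7, 0], "turn": 0, "gripper": 1}]}}

```text
time_s: 2.43
tcp_pos: [0.4091, -0.3146, 0.2272]
eef_rot: [-180.0, 0.1, 173.0]
contact_force: [0.5, -0.4, 0.3]
gripper_width: 0.0878
gripper_force: 0.0
```

>>> {"api": "send_rows", "payload": {"moves": [{"slide": [-0.16, 0.69, 0], "turn": 0, "gripper": 1}, {"slide": [-0.16, 0.69, 0], "turn": 0, "gripper": 1}, {"slide": [-0.16, 0.69, 0], "turn": 0, "gripper": 1}, {"slide": [-0.16, 0.69, 0], "turn": 0, "gripper": 1}, {"slide": [-0.16, 0.69, 0], "turn": 0, "gripper": 1}]}}

```text
time_s: 2.85
tcp_pos: [0.4454, -0.2159, 0.2267]
eef_rot: [-180.0, 0.0, 172.9]
contact_force: [0.1, 0.4, 0.7]
gripper_width: 0.0878
gripper_force: 0.0
```

```bash
cat >> h.py <<'E'
def go(p,yaw):
    s=get_state(); y0=s['eef_rot'][2]; R=Rotation.from_euler('xyz',[180,0,y0],degrees=True).as_matrix()
    d=R.T@(np.array(p)-s['tcp_pos'])/.15; t=((y0-yaw+180)%360-180)/90
    print('at',np.round(s['tcp_pos'],4),round(y0,1),'slide',np.round(d,3),'turn',round(t,3))
E
python3 - <<'E'
from h import *
c=cap('wrist','w1.png')
for d in optics.look_for('wrist','relay'): print(d,proj(c,d['location']))
print(proj(c,[.4537,-.2106,.037])); go([.4537,-.2106,.2],171)
E
```

```text
{'location': [0.3395, -0.1027, 0.0327], 'p': 0.82} [425.03641432  63.07862223]
{'location': [0.4467, -0.2119, 0.0314], 'p': 0.66} [326.17406229 184.71072546]
[328.27185762 192.10167399]
at [ 0.4449 -0.2168  0.2265] 172.8 slide [-0.053  0.048  0.177] turn 0.02
```

View pics/w1.png

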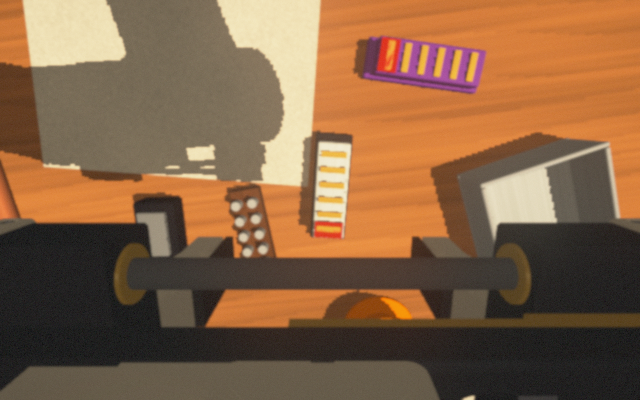

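```bash
python3 - <<'E'
from h import *
c=cap('wrist')
q=np.array([back(c,uv,.034) for uv in [(317,141),(351,143),(343,238),(313,235)]])
d=q[2]+q[3]-q[0]-q[1];e=q[0]+q[3]-q[1]-q[2];print(q,q.mean(0),np.degrees(np.arctan2(d[1],d[0])),np.degrees(np.arctan2(e[1],e[0])),np.hypot(*d[:2])/2,np.hypot(*e[:2])/2)
# segment-based check
hsv=cv2.cvtColor(c['img'],cv2.COLOR_RGB2HSV); m=np.zeros((400,640),np.uint8); m[133:240,306:356]=1
m&=~(((hsv[...,0]>5)&(hsv[...,0]<18)&(hsv[...,1]>90)&(hsv[...,2]>120))).astype(np.uint8)&((hsv[...,2]>110)).astype(np.uint8)
n,l,st,ce=cv2.connectedComponentsWithStats(m); i=1+st[1:,4].argmax(); print(st[i],ce[i],cv2.minAreaRect(np.argwhere(l==i)[:,::-1].astype(np.float32)))
E
```

```text
[[ 0.39960902 -0.21655591  0.034     ]
 [ 0.40591026 -0.18247532  0.034     ]
 [ 0.50655669 -0.20176626  0.034     ]
 [ 0.49905028 -0.23380683  0.034     ]] [ 0.45278156 -0.20865108  0.034     ] -10.349821476974896 -101.79519554376078 0.10169856431059017 0.033773733061288926
[ 314  141   38   86 2730] [332.16080586 182.22710623] ((332.1327819824219, 183.50885009765625), (34.12425231933594, 84.94476318359375), 3.8140745162963867)
```

>>> {"api": "send_rows", "payload": {"moves": [{"slide": [-0.047, 0.058, 0.85], "turn": 0.031, "gripper": 0.68}, {"slide": [-0.047, 0.058, 0.85], "turn": 0.031, "gripper": 0.68}, {"slide": [-0.047, 0.058, 0.85], "turn": 0.031, "gripper": 0.68}, {"slide": [-0.047, 0.058, 0.85], "turn": 0.031, "gripper": 0.68}, {"slide": [-0.047, 0.058, 0.85], "turn": 0.031, "gripper": 0.68}]}}

```text
time_s: 3.42
tcp_pos: [0.4514, -0.2091, 0.0976]
eef_rot: [-179.9, -0.3, 170.0]
contact_force: [0.4, 1.1, 0.6]
gripper_width: 0.0622
gripper_force: 0.0
```

```bash
python3 - <<'E'
from h import *
c=cap('wrist','w2.png')
go([.4529,-.209,.0155],170); print(get_state()['gripper_width'])
E
```

```text
at [ 0.4532 -0.2093  0.0997] 170.0 slide [0.002 0.001 0.562] turn 0.0
0.060680650296340746
```

View pics/w2.png

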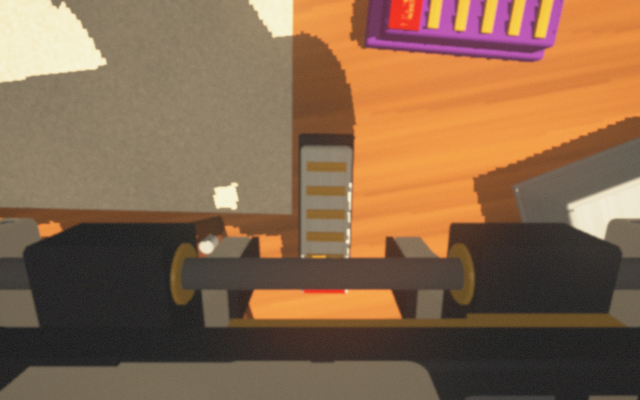

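>>> {"api": "send_rows", "payload": {"moves": [{"slide": [0, 0, 0.2], "turn": 0, "gripper": 0.68}, {"slide": [0, 0, 0.4], "turn": 0, "gripper": 0.68}, {"slide": [0, 0, 0.5], "turn": 0, "gripper": 0.68}, {"slide": [0, 0, 0.56], "turn": 0, "gripper": 0.68}, {"slide": [0, 0, 0.56], "turn": 0, "gripper": 0.68}]}}

```text
time_s: 3.88
tcp_pos: [0.4539, -0.2087, 0.0157]
eef_rot: [-180.0, 0.0, 170.0]
contact_force: [-0.6, -0.5, 0.4]
gripper_width: 0.0596
gripper_force: 0.0
```

>>> {"api": "send_rows", "payload": {"moves": [{"slide": [0, 0, 0], "turn": 0, "gripper": 0.1}, {"slide": [0, 0, 0], "turn": 0, "gripper": 0.1}, {"slide": [0, 0, 0], "turn": 0, "gripper": 0.1}, {"slide": [0, 0, 0], "turn": 0, "gripper": 0.1}, {"slide": [0, 0, 0], "turn": 0, "gripper": 0.1}], "newtons": 25}}

```text
time_s: 4.3
tcp_pos: [0.4539, -0.2082, 0.0161]
eef_rot: [180.0, 0.1, 170.1]
contact_force: [-1.4, 2.3, 8.0]
gripper_width: 0.0338
gripper_force: 25.0
```

>>> {"api": "send_rows", "payload": {"moves": [{"slide": [0, 0, -0.3], "turn": 0, "gripper": 0.1}, {"slide": [0, 0, -0.6], "turn": 0, "gripper": 0.1}, {"slide": [0, 0, -0.9], "turn": 0, "gripper": 0.1}, {"slide": [-0.05, 0.2, -1], "turn": 0, "gripper": 0.1}, {"slide": [-0.1, 0.4, -1], "turn": 0, "gripper": 0.1}]}}

```text
time_s: 4.72
tcp_pos: [0.4812, -0.1522, 0.1714]
eef_rot: [179.9, 0.6, 169.9]
contact_force: [1.3, -0.5, -2.6]
gripper_width: 0.0338
gripper_force: 24.9
```

>>> {"api": "send_rows", "payload": {"moves": [{"slide": [-0.03, 0.25, 0], "turn": -0.07, "gripper": 0.1}, {"slide": [-0.06, 0.5, 0], "turn": -0.14, "gripper": 0.1}, {"slide": [-0.1, 0.75, 0], "turn": -0.2, "gripper": 0.1}, {"slide": [-0.13, 0.9, 0], "turn": -0.233, "gripper": 0.1}, {"slide": [-0.13, 0.9, 0], "turn": -0.233, "gripper": 0.1}]}}

```text
time_s: 5.13
tcp_pos: [0.5222, -0.0184, 0.165]
eef_rot: [180.0, 0.0, -168.6]
contact_force: [-0.3, -0.2, -3.1]
gripper_width: 0.0337
gripper_force: 24.9
```

```bash
python3 - <<'E'
from h import *
c=cap('wrist','w3.png'); t=cap('top','top1.png')
for d in optics.look_for('wrist','tub')+optics.look_for('wrist','relay'): print(d,proj(c,d['location']))
go([.5292,.0125,.1],-169); print(get_state()['gripper_width'])
Rt=Rotation.from_euler('z',11.1,degrees=True).as_matrix()
for x,y in((1,1),(1,-1),(-1,-1),(-1,1)): print(proj(c,np.array([.5292,.0125,.06])+Rt@[x*.085,y*.0625,0]))
a=c['img'][...,::-1]; b=t['img'][150:240,270:360,::-1]
cv2.imwrite('pics/w3.png',np.hstack([a,cv2.resize(b,(160,160)).repeat(1,0) if 0 else np.vstack([cv2.resize(b,(160,160)),np.zeros((240,160,3),np.uint8)])]))
E
```

```text
{'location': [0.4798, 0.0387, 0.0034], 'p': 0.91} [390.4173611  158.91156667]
{'location': [0.3712, -0.0493, 0.0099], 'p': 0.86} [321.41298993  10.23776304]
{'location': [0.4932, -0.0261, 0.1825], 'p': 0.79} [317.60893927 207.82713782]
at [ 0.5201 -0.0225  0.1647] -169.0 slide [-0.104  0.217  0.432] turn -0.0
0.033523944371360505
[426.29281821 314.51699324]
[282.63639199 313.79637317]
[277.48847996 111.0496989 ]
[444.82447791 112.0804369 ]
```

View pics/w3.png

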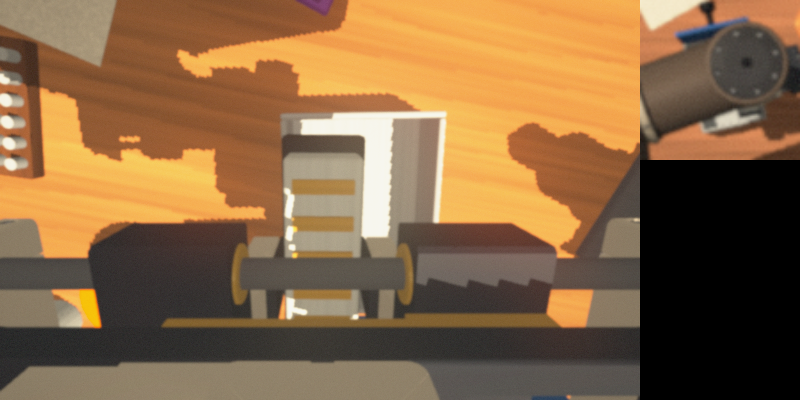

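>>> {"api": "send_rows", "payload": {"moves": [{"slide": [-0.1, 0.22, 0], "turn": 0, "gripper": 0.1}, {"slide": [-0.1, 0.22, 0], "turn": 0, "gripper": 0.1}, {"slide": [-0.1, 0.22, 0.2], "turn": 0, "gripper": 0.1}, {"slide": [-0.1, 0.22, 0.4], "turn": 0, "gripper": 0.1}, {"slide": [-0.1, 0.22, 0.4], "turn": 0, "gripper": 0.1}]}}

```text
time_s: 5.75
tcp_pos: [0.5251, 0.0113, 0.1002]
eef_rot: [-180.0, -0.5, -169.1]
contact_force: [-1.4, 0.1, -4.2]
gripper_width: 0.034
gripper_force: 24.9
```

>>> {"api": "send_rows", "payload": {"moves": [{"slide": [0, 0, 0.15], "turn": 0, "gripper": 0.1}, {"slide": [0, 0, 0.3], "turn": 0, "gripper": 0.1}, {"slide": [0, 0, 0.42], "turn": 0, "gripper": 0.1}, {"slide": [0, 0, 0.5], "turn": 0, "gripper": 0.1}, {"slide": [0, 0, 0.53], "turn": 0, "gripper": 0.1}]}}

```text
time_s: 6.17
tcp_pos: [0.5286, 0.012, 0.0249]
eef_rot: [-180.0, -0.1, -169.1]
contact_force: [0.2, -0.4, -2.0]
gripper_width: 0.0336
gripper_force: 24.9
```

>>> {"api": "send_rows", "payload": {"moves": [{"slide": [0, 0, 0], "turn": 0, "gripper": 0.1}, {"slide": [0, 0, 0], "turn": 0, "gripper": 0.1}, {"slide": [0, 0, 0.005], "turn": 0, "gripper": 0.55}, {"slide": [0, 0, 0.005], "turn": 0, "gripper": 0.55}, {"slide": [0, 0, 0.005], "turn": 0, "gripper": 0.55}]}}

```text
time_s: 6.58
tcp_pos: [0.5301, 0.0134, 0.026]
eef_rot: [180.0, 0.1, -169.0]
contact_force: [-1.0, 0.4, -0.2]
gripper_width: 0.0463
gripper_force: 0.0
```

>>> {"api": "send_rows", "payload": {"moves": [{"slide": [0, 0, 0], "turn": 0, "gripper": 0.55}, {"slide": [0, 0, -0.25], "turn": 0, "gripper": 0.55}, {"slide": [0, 0, -0.5], "turn": 0, "gripper": 0.55}, {"slide": [0, 0, -0.75], "turn": 0, "gripper": 0.55}, {"slide": [0, 0, -1], "turn": 0, "gripper": 0.55}]}}

```text
time_s: 7.0
tcp_pos: [0.529, 0.0131, 0.177]
eef_rot: [-180.0, 0.0, -169.0]
contact_force: [0.9, 0.5, -0.7]
gripper_width: 0.0484
gripper_force: 0.0
```

>>> {"api": "send_rows", "payload": {"moves": [{"slide": [0, 0, -0.25], "turn": 0, "gripper": 0}, {"slide": [0, 0, -0.5], "turn": 0, "gripper": 0}, {"slide": [0, 0, -0.75], "turn": 0, "gripper": 0}, {"slide": [0, 0, -1], "turn": 0, "gripper": 0}, {"slide": [0, 0, -1], "turn": 0, "gripper": 0}]}}

```text
time_s: 7.42
tcp_pos: [0.5321, 0.0131, 0.3337]
eef_rot: [-180.0, 0.7, -168.9]
contact_force: [1.2, -0.2, 0.9]
gripper_width: 0.0202
gripper_force: 0.0
```

```bash
python3 - <<'E'
from h import *
c=cap('wrist','w4.png'); s=cap('scene','s4.png')
for d in optics.look_for('wrist','relay')+optics.look_for('scene','relay'): print(d)
for d in optics.look_for('scene','spray_cap')+optics.look_for('scene','clamp')+optics.look_for('scene','tub_lid')+optics.look_for('wrist','tub_lid')+optics.look_for('wrist','spray_cap'): print(d,proj(s,d['location']))
# stand geometry overlay: rotate about z by yaw -10.7, lean 20deg to stand -y
Rs=Rotation.from_euler('z',-10.7,degrees=True).as_matrix(); o=np.array([.490,.3168,0])
for h in (.22,.24,.26): print(h,proj(s,o+Rs@[0,-.05,h]))
a=np.hstack([c['img'][:300,120:520,::-1], cv2.resize(s['img'][140:240,385:485,::-1],(300,300),interpolation=cv2.INTER_CUBIC)])
cv2.imwrite('pics/c4.png',a); print(get_state()['tcp_pos'])
E
```

```text
{'location': [0.3547, -0.0623, 0.0299], 'p': 0.9}
{'location': [0.5255, 0.0078, 0.0386], 'p': 0.77}
{'location': [0.6651, -0.3872, 0.0175], 'p': 0.44}
{'location': [0.3513, -0.0959, 0.0288], 'p': 0.97}
{'location': [0.73, -0.2597, 0.0658], 'p': 0.23}
{'location': [0.4889, 0.2778, 0.2328], 'p': 0.62} [426.064362  154.4510356]
{'location': [0.5141, 0.3116, 0.1485], 'p': 0.86} [435.06882521 181.40014067]
{'location': [0.6202, 0.0344, 0.1661], 'p': 0.8} [344.37849574 216.46449808]
{'location': [0.6123, 0.0326, 0.1388], 'p': 0.84} [342.98787979 220.7225426 ]
{'location': [0.4845, 0.265, 0.2214], 'p': 0.68} [420.32824753 156.90186813]
0.22 [420.81508856 156.25517721]
0.24 [422.02374403 150.8036908 ]
0.26 [423.26526547 145.20396656]
[0.52896939 0.01307529 0.32391861]
```

View pics/c4.png

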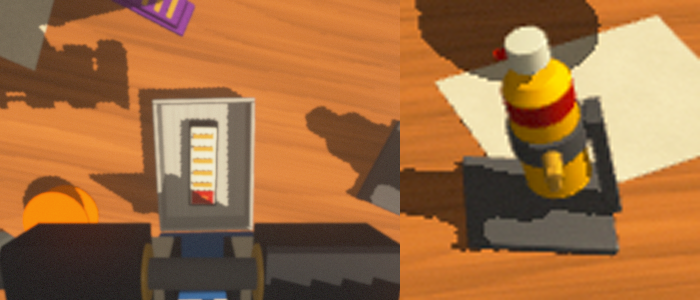

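```bash
python3 - <<'E'
from h import *
t=cap('top'); s=cap('scene')
def ray(c,uv):
    d=c['attitude']@np.linalg.inv(c['intrinsics'])@np.array([uv[0],uv[1],1.]); return np.array(c['origin']),d/np.linalg.norm(d)
def tri(u,v):
    (a,d),(b,e)=ray(t,u),ray(s,v); k=np.linalg.lstsq(np.c_[d,-e],b-a,rcond=None)[0]; p,q=a+k[0]*d,b+k[1]*e; return np.round((p+q)/2,4),np.linalg.norm(p-q)
print(tri((227.2,208.6),(427.3,151.5)))
for z in (.21,.22,.23,.24,.25): print(z,back(s,(427.3,151.5),z)[:2],back(t,(227.2,208.6),z)[:2])
# white pixel centroids
for n,c,(x0,x1,y0,y1) in(('t',t,(210,245,195,222)),('s',s,(415,440,140,170))):
    h=cv2.cvtColor(c['img'],cv2.COLOR_RGB2HSV)[y0:y1,x0:x1]; m=(h[...,1]<60)&(h[...,2]>170)
    y,x=np.nonzero(m); print(n,len(x),x.mean()+x0,y.mean()+y0,x.min()+x0,x.max()+x0,y.min()+y0,y.max()+y0)
w=cap('wrist')
E
```

```text
(array([0.4835, 0.2783, 0.2381]), np.float64(0.006707984052702053))
0.21 [0.45386805 0.29561242] [0.48341416 0.28160293]
0.22 [0.46438347 0.29072918] [0.48316364 0.2792453 ]
0.23 [0.4748989  0.28584594] [0.48291312 0.27688767]
0.24 [0.48541433 0.28096269] [0.4826626  0.27453004]
0.25 [0.49592976 0.27607945] [0.48241208 0.2721724 ]<stdin>:12: RuntimeWarning: Mean of empty slice.
  ret = ret.dtype.type(ret / rcount)
Traceback (most recent call last):
ValueError: zero-size array to reduction operation minimum which has no identity
```

>>> {"api": "send_rows", "payload": {"moves": [{"slide": [0, 0.87, 0], "turn": -0.38, "gripper": 0}, {"slide": [0, 0.87, 0], "turn": -0.38, "gripper": 0}, {"slide": [0, 0.87, 0], "turn": -0.38, "gripper": 0}, {"slide": [0, 0.87, 0], "turn": -0.38, "gripper": 0}, {"slide": [0, 0.87, 0], "turn": -0.38, "gripper": 0}]}}

```text
time_s: 8.38
tcp_pos: [0.5038, 0.1438, 0.3245]
eef_rot: [180.0, -0.0, -134.2]
contact_force: [0.2, -0.7, 0.1]
gripper_width: 0.0005
gripper_force: 0.0
```

```bash
python3 - <<'E'
from h import *
go([.481,.270,.30],-100.7); s=get_state(); print(s['joints'],s['time_s'])
E
```

```text
at [0.5038 0.1438 0.3245] -134.2 slide [-0.498  0.695  0.163] turn -0.372
[ 3.73959608e+01  3.27212704e+00 -8.78815493e+00 -1.27706089e-02
 -7.79660565e+01 -8.15899875e+01] 8.3833
```

>>> {"api": "send_rows", "payload": {"moves": [{"slide": [-0.5, 0.69, 0.1], "turn": -0.372, "gripper": 0}, {"slide": [-0.5, 0.69, 0.1], "turn": -0.372, "gripper": 0}, {"slide": [-0.5, 0.69, 0.1], "turn": -0.372, "gripper": 0}, {"slide": [-0.5, 0.69, 0.1], "turn": -0.372, "gripper": 0}, {"slide": [-0.5, 0.69, 0.1], "turn": -0.372, "gripper": 0}]}}

```text
time_s: 8.8
tcp_pos: [0.4829, 0.2697, 0.3086]
eef_rot: [179.9, -0.1, -100.7]
contact_force: [0.1, -0.2, -1.1]
gripper_width: 0.0004
gripper_force: 0.0
```

```bash
python3 - <<'E'
from h import *
w=cap('wrist','w5.png')
for d in optics.look_for('wrist','spray_cap'): print(d,proj(w,d['location']))
for z in (.22,.23,.24,.25): print(proj(w,[.483,.276,z]))
go([.481,.270,.30],-100.7); s=get_state(); print(s['time_s'],s['contact_force'])
E
```

```text
{'location': [0.4836, 0.2746, 0.2328], 'p': 0.96} [320.48639414 220.74176383]
{'location': [0.598, 0.0902, 0.1169], 'p': 0.28} [163.77269367  20.8439065 ]
[321.66998868 217.44586909]
[321.66950293 221.29371803]
[321.66897746 225.45621232]
[321.66840719 229.9735908 ]
at [0.4834 0.2681 0.3093] -101.1 slide [-0.009  0.018  0.062] turn -0.005
8.9 [ 0.04179812 -0.8915101  -0.11174838]
```

View pics/w5.png

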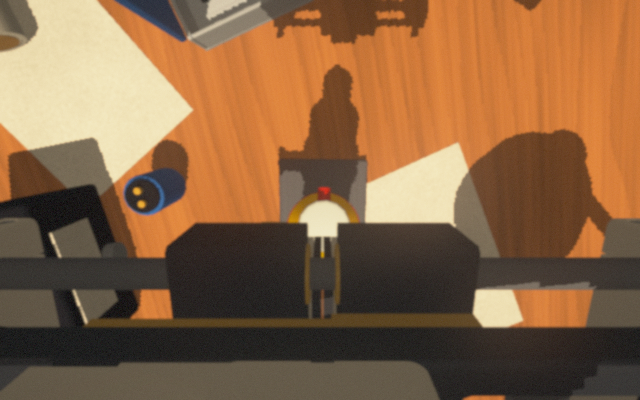

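>>> {"api": "send_rows", "payload": {"moves": [{"slide": [0, 0, 0.1], "turn": 0, "gripper": 0}, {"slide": [0, 0, 0.2], "turn": 0, "gripper": 0}, {"slide": [0, 0, 0.22], "turn": 0, "gripper": 0}, {"slide": [0, 0, 0.24], "turn": 0, "gripper": 0}, {"slide": [0, 0, 0.24], "turn": 0, "gripper": 0}]}}

```text
time_s: 9.32
tcp_pos: [0.4838, 0.267, 0.2739]
eef_rot: [180.0, -0.0, -101.4]
contact_force: [-0.8, -0.3, -0.3]
gripper_width: 0.0005
gripper_force: 0.0
```

>>> {"api": "send_rows", "payload": {"moves": [{"slide": [0, 0, 0.015], "turn": 0, "gripper": 0}, {"slide": [0, 0, 0.03], "turn": 0, "gripper": 0}, {"slide": [0, 0, 0.045], "turn": 0, "gripper": 0}, {"slide": [0, 0, 0.06], "turn": 0, "gripper": 0}, {"slide": [0, 0, 0.06], "turn": 0, "gripper": 0}]}}

```text
time_s: 9.73
tcp_pos: [0.4835, 0.2673, 0.2645]
eef_rot: [180.0, -0.0, -101.3]
contact_force: [-0.1, 0.9, -0.0]
gripper_width: 0.0005
gripper_force: 0.0
```

Still free; continue in 5–7 mm steps.

>>> {"api": "send_rows", "payload": {"moves": [{"slide": [0, 0, 0.015], "turn": 0, "gripper": 0}, {"slide": [0, 0, 0.03], "turn": 0, "gripper": 0}, {"slide": [0, 0, 0.045], "turn": 0, "gripper": 0}, {"slide": [0, 0, 0.045], "turn": 0, "gripper": 0}, {"slide": [0, 0, 0.045], "turn": 0, "gripper": 0}]}}

```text
time_s: 10.15
tcp_pos: [0.4836, 0.2673, 0.2579]
eef_rot: [180.0, -0.0, -101.3]
contact_force: [0.2, -1.1, 0.1]
gripper_width: 0.0005
gripper_force: 0.0
```

>>> {"api": "send_rows", "payload": {"moves": [{"slide": [0, 0, 0.015], "turn": 0, "gripper": 0}, {"slide": [0, 0, 0.025], "turn": 0, "gripper": 0}, {"slide": [0, 0, 0.035], "turn": 0, "gripper": 0}, {"slide": [0, 0, 0.035], "turn": 0, "gripper": 0}, {"slide": [0, 0, 0.035], "turn": 0, "gripper": 0}]}}

```text
time_s: 10.57
tcp_pos: [0.4836, 0.2673, 0.2528]
eef_rot: [180.0, -0.0, -101.3]
contact_force: [0.1, -0.3, -0.7]
gripper_width: 0.0004
gripper_force: 0.0
```

>>> {"api": "send_rows", "payload": {"moves": [{"slide": [0, 0, 0.01], "turn": 0, "gripper": 0}, {"slide": [0, 0, 0.02], "turn": 0, "gripper": 0}, {"slide": [0, 0, 0.03], "turn": 0, "gripper": 0}, {"slide": [0, 0, 0.03], "turn": 0, "gripper": 0}, {"slide": [0, 0, 0.03], "turn": 0, "gripper": 0}]}}

```text
time_s: 10.98
tcp_pos: [0.4836, 0.2673, 0.2482]
eef_rot: [180.0, -0.0, -101.3]
contact_force: [-0.3, -0.7, -0.8]
gripper_width: 0.0002
gripper_force: 0.0
```

>>> {"api": "send_rows", "payload": {"moves": [{"slide": [0, 0, 0.01], "turn": 0, "gripper": 0}, {"slide": [0, 0, 0.02], "turn": 0, "gripper": 0}, {"slide": [0, 0, 0.025], "turn": 0, "gripper": 0}, {"slide": [0, 0, 0.025], "turn": 0, "gripper": 0}, {"slide": [0, 0, 0.025], "turn": 0, "gripper": 0}]}}

```text
time_s: 11.4
tcp_pos: [0.4836, 0.2674, 0.2445]
eef_rot: [180.0, -0.0, -101.3]
contact_force: [0.1, -0.2, 0.1]
gripper_width: 0.0003
gripper_force: 0.0
```

>>> {"api": "send_rows", "payload": {"moves": [{"slide": [0, 0, 0.01], "turn": 0, "gripper": 0}, {"slide": [0, 0, 0.02], "turn": 0, "gripper": 0}, {"slide": [0, 0, 0.025], "turn": 0, "gripper": 0}, {"slide": [0, 0, 0.025], "turn": 0, "gripper": 0}, {"slide": [0, 0, 0.025], "turn": 0, "gripper": 0}]}}

```text
time_s: 11.82
tcp_pos: [0.4836, 0.2674, 0.2408]
eef_rot: [180.0, -0.0, -101.3]
contact_force: [-0.5, 0.7, -0.5]
gripper_width: 0.0002
gripper_force: 0.0
```

>>> {"api": "send_rows", "payload": {"moves": [{"slide": [0, 0, 0.01], "turn": 0, "gripper": 0}, {"slide": [0, 0, 0.02], "turn": 0, "gripper": 0}, {"slide": [0, 0, 0.025], "turn": 0, "gripper": 0}, {"slide": [0, 0, 0.025], "turn": 0, "gripper": 0}, {"slide": [0, 0, 0.025], "turn": 0, "gripper": 0}]}}

```text
time_s: 12.23
tcp_pos: [0.4836, 0.2674, 0.237]
eef_rot: [180.0, -0.0, -101.3]
contact_force: [0.9, -0.8, 0.5]
gripper_width: 0.0002
gripper_force: 0.0
```

>>> {"api": "send_rows", "payload": {"moves": [{"slide": [0, 0, 0.01], "turn": 0, "gripper": 0}, {"slide": [0, 0, 0.02], "turn": 0, "gripper": 0}, {"slide": [0, 0, 0.025], "turn": 0, "gripper": 0}, {"slide": [0, 0, 0.025], "turn": 0, "gripper": 0}, {"slide": [0, 0, 0.025], "turn": 0, "gripper": 0}]}}

```text
time_s: 12.65
tcp_pos: [0.4836, 0.2674, 0.2333]
eef_rot: [180.0, -0.0, -101.3]
contact_force: [0.2, -0.3, -1.3]
gripper_width: 0.0003
gripper_force: 0.0
```

```bash
python3 - <<'E'
from h import *
w=cap('wrist'); s=cap('scene')
a=np.hstack([w['img'][120:320,220:420,::-1].repeat(2,0).repeat(2,1), cv2.resize(s['img'][120:220,385:485,::-1],(400,400),interpolation=cv2.INTER_CUBIC)])
cv2.imwrite('pics/c6.png',a); print(get_state()['tcp_pos'],get_state()['contact_force'])
E
```

```text
[0.48361143 0.26738894 0.23336001] [-0.26839145  0.14417499 -0.62740951]
```

View pics/c6.png

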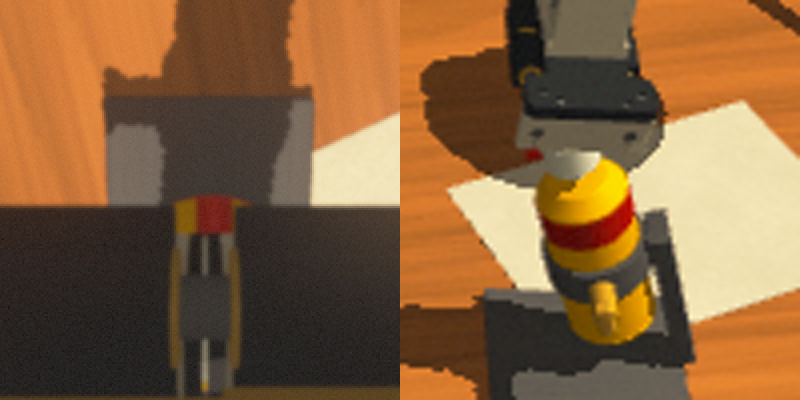

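>>> {"api": "send_rows", "payload": {"moves": [{"slide": [0, 0, 0.01], "turn": 0, "gripper": 0}, {"slide": [0, 0, 0.02], "turn": 0, "gripper": 0}, {"slide": [0, 0, 0.025], "turn": 0, "gripper": 0}, {"slide": [0, 0, 0.025], "turn": 0, "gripper": 0}, {"slide": [0, 0, 0.025], "turn": 0, "gripper": 0}]}}

```text
time_s: 13.17
tcp_pos: [0.484, 0.2679, 0.2302]
eef_rot: [-179.9, 0.1, -101.3]
contact_force: [-0.8, 1.6, 5.1]
gripper_width: 0.0004
gripper_force: 2.1
```

>>> {"api": "send_rows", "payload": {"moves": [{"slide": [0, 0, 0.01], "turn": 0, "gripper": 0}, {"slide": [0, 0, 0.02], "turn": 0, "gripper": 0}, {"slide": [0, 0, 0.02], "turn": 0, "gripper": 0}, {"slide": [0, 0, 0.02], "turn": 0, "gripper": 0}, {"slide": [0, 0, 0.02], "turn": 0, "gripper": 0}]}}

```text
time_s: 13.58
tcp_pos: [0.4842, 0.2681, 0.2275]
eef_rot: [-179.9, 0.1, -101.3]
contact_force: [-0.8, 2.0, 5.5]
gripper_width: 0.0001
gripper_force: 2.8
```

>>> {"api": "send_rows", "payload": {"moves": [{"slide": [-0.005, 0, 0.01], "turn": 0, "gripper": 0}, {"slide": [-0.008, 0, 0.02], "turn": 0, "gripper": 0}, {"slide": [-0.011, 0, 0.03], "turn": 0, "gripper": 0}, {"slide": [-0.011, 0, 0.03], "turn": 0, "gripper": 0}, {"slide": [-0.011, 0, 0.03], "turn": 0, "gripper": 0}]}}

```text
time_s: 14.0
tcp_pos: [0.4846, 0.2696, 0.2234]
eef_rot: [-179.9, 0.1, -101.3]
contact_force: [-2.5, -0.7, 8.5]
gripper_width: 0.0005
gripper_force: 4.2
```

>>> {"api": "send_rows", "payload": {"moves": [{"slide": [-0.003, 0, 0.007], "turn": 0, "gripper": 0}, {"slide": [-0.004, 0, 0.012], "turn": 0, "gripper": 0}, {"slide": [-0.004, 0, 0.012], "turn": 0, "gripper": 0}, {"slide": [-0.004, 0, 0.012], "turn": 0, "gripper": 0}, {"slide": [-0.004, 0, 0.012], "turn": 0, "gripper": 0}]}}

```text
time_s: 14.42
tcp_pos: [0.4848, 0.27, 0.2225]
eef_rot: [-179.9, 0.1, -101.3]
contact_force: [-3.8, -0.1, 13.9]
gripper_width: 0.0005
gripper_force: 7.0
```

```bash
python3 - <<'E'
from h import *
F=[]
for i in range(6):
    optics.capture('wrist'); F.append(get_state()['contact_force'])
print(np.mean(F,0),get_state()['tcp_pos'])
E
```

```text
[-3.89729875 -0.27185659 14.29652657] [0.48479679 0.26995291 0.22245725]
```

>>> {"api": "send_rows", "payload": {"moves": [{"slide": [0.02, 0, -0.055], "turn": 0, "gripper": 0}, {"slide": [0.04, 0, -0.12], "turn": 0, "gripper": 0}, {"slide": [0.06, 0, -0.3], "turn": 0, "gripper": 0}, {"slide": [0.06, 0, -0.5], "turn": 0, "gripper": 0}, {"slide": [0.06, 0, -0.65], "turn": 0, "gripper": 0}]}}

```text
time_s: 15.13
tcp_pos: [0.4822, 0.26, 0.3196]
eef_rot: [-180.0, -0.0, -101.3]
contact_force: [0.7, 0.5, 0.2]
gripper_width: 0.0004
gripper_force: 0.0
```

```bash
python3 - <<'E'
from h import *
w=cap('scene'); w=cap('wrist')
for d in optics.look_for('wrist','spray_cap')[:1]+optics.look_for('scene','spray_cap')[:1]+optics.look_for('scene','tub_lid')[:1]: print(d)
s=get_state();print(s['contact_force'],s['tcp_pos'],s['eef_rot'],s['time_s'],s['joints'])
go([.70,.15,.30],-169)
E
```

```text
{'location': [0.4812, 0.2691, 0.2309], 'p': 0.67}
{'location': [0.4903, 0.2767, 0.2333], 'p': 0.63}
{'location': [0.6209, 0.0349, 0.1624], 'p': 0.57}
[-0.20558232 -0.83923636 -0.39181433] [0.48173379 0.26029117 0.31690063] [ 1.79924973e+02 -6.03890386e-02 -1.01308606e+02] 15.3833 [ 4.88621005e+01  5.85565207e+00 -6.88005342e+00 -3.59198389e-02
 -7.73540050e+01 -6.01628546e+01]
at [0.4817 0.2603 0.3169] -101.3 slide [ 0.436 -1.571  0.113] turn 0.752
```

>>> {"api": "send_rows", "payload": {"moves": [{"slide": [0.55, -0.85, 0], "turn": 0.38, "gripper": 0.72}, {"slide": [0.55, -0.85, 0], "turn": 0.38, "gripper": 0.72}, {"slide": [0.55, -0.85, 0], "turn": 0.38, "gripper": 0.72}, {"slide": [0.55, -0.85, 0], "turn": 0.38, "gripper": 0.72}, {"slide": [0.55, -0.85, 0], "turn": 0.38, "gripper": 0.72}]}}

```text
time_s: 15.8
tcp_pos: [0.5931, 0.1512, 0.3149]
eef_rot: [180.0, -0.3, -136.1]
contact_force: [-0.6, 1.0, -0.2]
gripper_width: 0.0282
gripper_force: 0.0
```

>>> {"api": "send_rows", "payload": {"moves": [{"slide": [0, -1, 0], "turn": 0.37, "gripper": 0.72}, {"slide": [0, -1, 0], "turn": 0.37, "gripper": 0.72}, {"slide": [0, -1, 0], "turn": 0.37, "gripper": 0.72}, {"slide": [0, -1, 0], "turn": 0.37, "gripper": 0.72}, {"slide": [0, -1, 0], "turn": 0.37, "gripper": 0.72}]}}

```text
time_s: 16.22
tcp_pos: [0.698, 0.0439, 0.3137]
eef_rot: [-179.9, -0.3, -169.4]
contact_force: [-1.2, -0.2, -1.0]
gripper_width: 0.0599
gripper_force: 0.0
```

```bash
python3 - <<'E'
from h import *
w=cap('wrist'); t=cap('top')
H=np.array([.6124,.0288,.06]); Rt=Rotation.from_euler('z',11.1,degrees=True).as_matrix()
go(H+Rt@[.09,0,.14],-169); print(get_state()['gripper_width'],get_state()['joints'])
E
```

```text
at [0.6962 0.0465 0.3148] -169.0 slide [-0.029 -0.008  0.765] turn 0.0
0.06267667353137989 [ 1.97615278e+01  2.08540882e+01  1.24055420e+01 -2.50589849e-02
 -8.18178068e+01 -9.87576788e+01]
```

>>> {"api": "send_rows", "payload": {"moves": [{"slide": [-0.03, -0.01, 0.25], "turn": 0, "gripper": 0.72}, {"slide": [-0.03, -0.01, 0.5], "turn": 0, "gripper": 0.72}, {"slide": [-0.03, -0.01, 0.7], "turn": 0, "gripper": 0.72}, {"slide": [-0.03, -0.01, 0.765], "turn": 0, "gripper": 0.72}, {"slide": [-0.03, -0.01, 0.765], "turn": 0, "gripper": 0.72}]}}

```text
time_s: 16.73
tcp_pos: [0.6988, 0.0476, 0.1996]
eef_rot: [-180.0, -0.4, -168.6]
contact_force: [-1.5, 0.1, 0.8]
gripper_width: 0.0631
gripper_force: 0.0
```

>>> {"api": "send_rows", "payload": {"moves": [{"slide": [0.2, 0, 0], "turn": 0, "gripper": 0.72}, {"slide": [0.4, 0, 0], "turn": 0, "gripper": 0.72}, {"slide": [0.55, 0, 0.005], "turn": 0, "gripper": 0.72}, {"slide": [0.7, 0, 0.018], "turn": 0, "gripper": 0.72}, {"slide": [0.84, 0, 0.05], "turn": 0, "gripper": 0.72}]}}

```text
time_s: 17.15
tcp_pos: [0.5783, 0.0233, 0.1991]
eef_rot: [-180.0, 0.4, -168.6]
contact_force: [2.5, 0.0, 0.0]
gripper_width: 0.0636
gripper_force: 0.8
```

```bash
python3 - <<'E'
from h import *
s=cap('scene','s7.png')
for d in optics.look_for('scene','tub_lid'): print(d)
H=np.array([.6124,.0288,.06]); Rt=Rotation.from_euler('z',11.1,degrees=True).as_matrix(); g=get_state()
print(Rt.T@(g['tcp_pos']-H),g['contact_force'],g['eef_rot'])
for th in (45,30,0):
    t=np.radians(th); go(H+Rt@[-.14*np.cos(t)+.008*np.sin(t)+.0095,0,.14*np.sin(t)+.008*np.cos(t)],-169)
E
```

```text
{'location': [0.5953, 0.0273, 0.1384], 'p': 0.6}
[-0.03697854  0.00122066  0.13844097] [ 0.44796118 -0.92055077  0.04042434] [ 179.97026047    0.18176338 -168.65756367]
at [0.5759 0.0229 0.1984] -168.7 slide [ 0.312 -0.007  0.225] turn 0.004
at [0.5759 0.0229 0.1984] -168.7 slide [ 0.472 -0.006  0.41 ] turn 0.004
at [0.5759 0.0229 0.1984] -168.7 slide [ 0.624 -0.005  0.87 ] turn 0.004
```

>>> {"api": "send_rows", "payload": {"moves": [{"slide": [0.11, 0, 0.09], "turn": 0, "gripper": 0.72}, {"slide": [0.21, 0, 0.15], "turn": 0, "gripper": 0.72}, {"slide": [0.31, 0, 0.225], "turn": 0, "gripper": 0.72}, {"slide": [0.39, 0, 0.31], "turn": 0, "gripper": 0.72}, {"slide": [0.47, 0, 0.41], "turn": 0, "gripper": 0.72}]}}

```text
time_s: 17.67
tcp_pos: [0.5102, 0.0098, 0.1366]
eef_rot: [-180.0, 0.3, -168.6]
contact_force: [0.7, -0.8, 0.5]
gripper_width: 0.0634
gripper_force: 0.5
```

>>> {"api": "send_rows", "payload": {"moves": [{"slide": [0.055, 0, 0.11], "turn": 0, "gripper": 0.72}, {"slide": [0.105, 0, 0.22], "turn": 0, "gripper": 0.72}, {"slide": [0.135, 0, 0.33], "turn": 0, "gripper": 0.72}, {"slide": [0.15, 0, 0.4], "turn": 0, "gripper": 0.72}, {"slide": [0.15, 0, 0.43], "turn": 0, "gripper": 0.72}]}}

```text
time_s: 18.08
tcp_pos: [0.487, 0.0053, 0.07]
eef_rot: [-180.0, 0.1, -168.7]
contact_force: [0.4, -0.6, 0.7]
gripper_width: 0.0636
gripper_force: 0.3
```

```bash
python3 - <<'E'
from h import *
s=cap('scene','s8.png')
H=np.array([.6124,.0288,.06]); Rt=Rotation.from_euler('z',11.1,degrees=True).as_matrix(); g=get_state()
print(Rt.T@(g['tcp_pos']-H),g['contact_force'],g['eef_rot'],g['gripper_width'])
E
```

```text
[-0.12750522  0.00106622  0.00972353] [-0.20978791 -0.77684979 -0.93264975] [-1.79992370e+02  3.40827257e-02 -1.68692810e+02] 0.06278895000855847
```

Nearly shut; press down gently by 2–4 mm and read the force.

>>> {"api": "send_rows", "payload": {"moves": [{"slide": [0, 0, 0.006], "turn": 0, "gripper": 0.72}, {"slide": [0, 0, 0.012], "turn": 0, "gripper": 0.72}, {"slide": [0, 0, 0.015], "turn": 0, "gripper": 0.72}, {"slide": [0, 0, 0.018], "turn": 0, "gripper": 0.72}, {"slide": [0, 0, 0.018], "turn": 0, "gripper": 0.72}]}}

```text
time_s: 18.55
tcp_pos: [0.4877, 0.0053, 0.0687]
eef_rot: [180.0, 0.2, -168.7]
contact_force: [-3.0, 1.6, 9.8]
gripper_width: 0.0631
gripper_force: 4.9
```

>>> {"api": "send_rows", "payload": {"moves": [{"slide": [0, 0, -0.15], "turn": 0, "gripper": 0.72}, {"slide": [0, 0, -0.4], "turn": 0, "gripper": 0.72}, {"slide": [0, 0, -0.65], "turn": 0, "gripper": 0.72}, {"slide": [0, 0, -0.9], "turn": 0, "gripper": 0.72}, {"slide": [0, 0, -1], "turn": 0, "gripper": 0.72}]}}

```text
time_s: 18.97
tcp_pos: [0.4887, 0.0051, 0.2232]
eef_rot: [180.0, 0.5, -168.7]
contact_force: [0.3, 0.3, 1.0]
gripper_width: 0.0633
gripper_force: 0.0
```

>>> {"api": "send_rows", "payload": {"moves": [{"slide": [0, -0.25, -0.2], "turn": 0, "gripper": 0.72}, {"slide": [0, -0.5, -0.4], "turn": 0, "gripper": 0.72}, {"slide": [0, -0.75, -0.5], "turn": 0, "gripper": 0.72}, {"slide": [0, -1, -0.5], "turn": 0, "gripper": 0.72}, {"slide": [0, -1, -0.5], "turn": 0, "gripper": 0.72}]}}

```text
time_s: 19.38
tcp_pos: [0.5167, -0.1469, 0.2944]
eef_rot: [-179.9, 0.2, -168.9]
contact_force: [0.4, 0.4, -0.0]
gripper_width: 0.0629
gripper_force: 0.0
```

```bash
python3 - <<'E'
from h import *
s=cap('scene','s9.png'); w=cap('wrist')
for k in ('tub_lid','spray_cap','terminal_strip','connector','capacitor_a','screwdriver','reel'): print(k,[(np.round(d['location'],3).tolist(),round(d['p'],2)) for d in optics.look_for('scene',k)[:2]])
cv2.imwrite('pics/c9.png',cv2.resize(s['img'][120:320,160:460,::-1],(750,500),interpolation=cv2.INTER_CUBIC))
g=get_state();print(g['tcp_pos'],g['contact_force'],g['time_s'])
E
```

```text
tub_lid [([0.538, 0.015, 0.067], 0.88), ([0.512, 0.312, 0.151], 0.63)]
spray_cap [([0.489, 0.277, 0.233], 0.47), ([0.516, -0.3, 0.015], 0.25)]
terminal_strip [([0.513, -0.3, 0.012], 0.68), ([0.536, 0.016, 0.066], 0.67)]
connector [([0.504, -0.397, 0.03], 0.86)]
capacitor_a [([0.729, -0.261, 0.067], 0.72), ([0.714, 0.243, 0.064], 0.69)]
screwdriver [([0.752, -0.436, 0.022], 0.84)]
reel [([0.657, -0.169, 0.048], 0.59)]
[ 0.51535523 -0.14143848  0.29188257] [-0.47929095  0.64864355  0.56506807] 19.8333
```

View pics/c9.png

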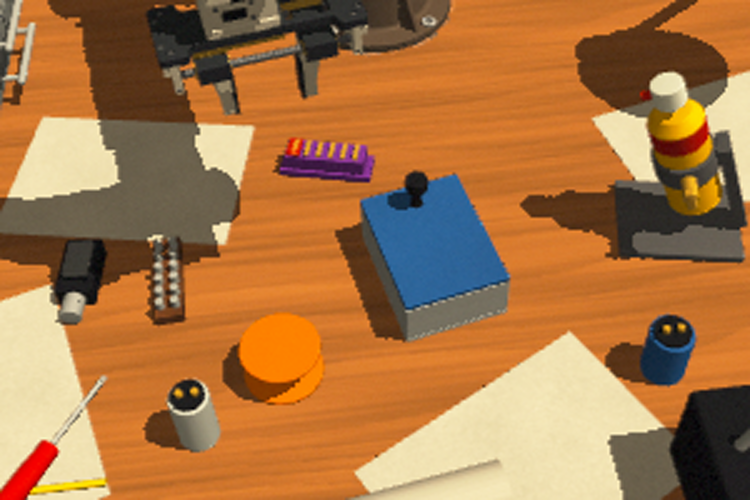

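The picture shows the lid flat on the tub at crop pixel (435,240) and the cap up at (668,90). The bystanders have not moved and the robot is clear, so I'm handing the job in.

```bash
python3 -c "
from plant import order
print(order.close_job())"
```

```text
the job is handed in; nothing more can be done
None
```

I handed the job in at about 20 s of the 72 s allowed, and no verdict came back: the relay was set flat in the tub, contacts up; the cap was held at its stop (about 14 N, limit 35 N) for roughly 0.7 s and sprang back; the lid is shut, and no bystander shifted in the last picture.

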